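Unpile the sample jars and set each at its station

TASK

The sample jars stand piled on the blue tile. Working down from the top of the pile, take them one at a time straight to where each is needed: the yellow-lidded jar in the middle of the balance pan, the blue-lidded one in the middle of the magnetic stirrer's white plate, the red-lidded one flat in the grey wash-up tray, and the green-lidded culture jar in the middle of the bright light panel. Keep every jar upright, set it down rather than drop it, leave it standing free, and do not disturb the amber bottle or the mortar.

Things in the scene. Friction and masses are not known exactly. Their poses are not given: they have to be found in the camera images.
- jar_yellow_mid (a point): Centre (half-way up, on the axis) of the round screw-top sample jar with the yellow lid, 34 mm in diameter (lid and body alike) and 46 mm tall, amber wall with a white paper band, flat yellow lid 14 mm high, about 40 g; z axis up its axis. Top of the pile. Each lower jar is wider, its lid jutting out about 5 mm all round.
- jar_blue_mid (a point): Centre (half-way up, on the axis) of the round screw-top sample jar with the blue lid, 44 mm in diameter (lid and body alike) and 48 mm tall, amber wall with a white paper band, flat blue lid 14 mm high, about 70 g; z axis up its axis. Second from the top of the pile. The jars only rest flat on one another, about centred, not nested or fastened.
- jar_red_mid (a point): Centre (half-way up, on the axis) of the round screw-top sample jar with the red lid, 55 mm in diameter (lid and body alike) and 52 mm tall, amber wall with a white paper band, flat red lid 14 mm high, about 110 g; z axis up its axis. Third from the top of the pile.
- jar_green_mid (a point): Centre (half-way up, on the axis) of the round screw-top sample jar with the green lid, 66 mm in diameter (lid and body alike) and 58 mm tall, amber wall with a white paper band, flat green lid 14 mm high, about 160 g; z axis up its axis. Bottom of the pile; it stands on a flat fixed blue tile, 110 mm square and 8 mm thick.
- balance_pan (a point): Centre of the top of the round steel pan (108 mm across) of the white electronic balance; the pan's top is 58 mm above the bench. The balance is fixed, 180 mm (its x) by 130 mm (its y), otherwise at most 48 mm high; x axis from its front (display) to its back, the pan centre lies 30 mm behind the housing's centre.
- stirrer_plate (a point): Centre of the top of the round white plate (100 mm across) of the blue magnetic stirrer; the plate's top is 55 mm above the bench. The stirrer is fixed, 155 mm (its x, front to back, knob in front) by 120 mm (its y); the plate centre lies 15 mm behind the housing's centre.
- washtray_floor (a point): Centre of the inner floor of the square grey wash-up tray, fixed, 130 mm square outside (138 mm over its rolled rim), 122 mm square inside; the floor is 4 mm and the rim 24 mm above the bench.
- lightpad_panel (a point): Centre of the top of the bright cream-white square panel (112 mm) of the black light pad; the panel's top is 24 mm above the bench. The pad is fixed, 155 mm (its x, front to back) by 130 mm (its y); the panel centre lies 12 mm behind the pad's centre.
- bottle: Bystander, not to be disturbed: amber reagent bottle with a black cap, loose, 60 mm in diameter and 125 mm tall; origin at the centre of its underside.
- mortar: Bystander, not to be disturbed: white porcelain mortar, loose, 88 mm across the rim and 52 mm tall, its pestle leaning in it up to 72 mm high; origin at the centre of its underside.
There are look-alikes about, which are no part of the job. Leave any purple look-alike of the part that bears jar_red_mid alone. What is shaped like the part that bears jar_blue_mid but turquoise is not meant.

How it is judged (in metres and radians):
On the way, in this order (a step that is already met when the one before it is completed fails the run):
1. the yellow-lidded jar stands released in the middle of the balance pan (horizontal distance between jar_yellow_mid and balance_pan below 0.015 m and z of jar_yellow_mid in the frame of balance_pan between 0.019 and 0.027 m and angle between jar_yellow_mid's own z axis and vertical below 0.1 rad and linear speed of jar_yellow below 0.02 m/s and angular speed of jar_yellow below 0.2 rad/s and contact force between jar_yellow and the fingers below 0.1 N), for 0.2 s.
2. the blue-lidded jar stands released in the middle of the stirrer plate (horizontal distance between jar_blue_mid and stirrer_plate below 0.015 m and z of jar_blue_mid in the frame of stirrer_plate between 0.02 and 0.028 m and angle between jar_blue_mid's own z axis and vertical below 0.1 rad and linear speed of jar_blue below 0.02 m/s and angular speed of jar_blue below 0.2 rad/s and contact force between jar_blue and the fingers below 0.1 N), for 0.2 s.
3. the red-lidded jar stands released in the wash-up tray (horizontal distance between jar_red_mid and washtray_floor below 0.047 m and z of jar_red_mid in the frame of washtray_floor between 0.022 and 0.03 m and angle between jar_red_mid's own z axis and vertical below 0.1 rad and linear speed of jar_red below 0.02 m/s and angular speed of jar_red below 0.2 rad/s and contact force between jar_red and the fingers below 0.1 N), for 0.2 s.
4. the green-lidded jar stands released in the middle of the light panel (horizontal distance between jar_green_mid and lightpad_panel below 0.015 m and z of jar_green_mid in the frame of lightpad_panel between 0.025 and 0.033 m and angle between jar_green_mid's own z axis and vertical below 0.1 rad and linear speed of jar_green below 0.02 m/s and angular speed of jar_green below 0.2 rad/s and contact force between jar_green and the fingers below 0.1 N), for 0.2 s.
At the end, for the whole second after the job is handed in: All four jars stand upright (within 0.1 rad), at rest and let go: yellow on the balance pan, blue on the stirrer plate, green on the light panel, each within 15 mm of the middle and 4 mm of standing height; red flat on the floor of the wash-up tray (all of step 1 and all of step 2 and all of step 3 and all of step 4); the robot touches nothing.
It fails at once if a jar is tipped over (more than 0.5 rad) (angle between any of jar_yellow_mid, jar_blue_mid, jar_red_mid, jar_green_mid's own z axis and vertical above 0.5 rad).
It fails at once if a jar is dropped (falls faster than 0.6 m/s, about 18 mm, out of the fingers) ((linear speed of jar_yellow above 0.6 m/s and contact force between jar_yellow and the fingers below 0.1 N) or (linear speed of jar_blue above 0.6 m/s and contact force between jar_blue and the fingers below 0.1 N) or (linear speed of jar_red above 0.6 m/s and contact force between jar_red and the fingers below 0.1 N) or (linear speed of jar_green above 0.6 m/s and contact force between jar_green and the fingers below 0.1 N)).
It fails at once if the bottle or the mortar is moved by more than 15 mm (distance of any of bottle, mortar from where it was at the start of the episode above 0.015 m).
It also fails if it takes over 128 s, if anything falls off the work surface, if the arm or the gripper's body presses on something with over 40 N, if the wrist force passes 120 N, or if a joint passes its speed limit or range.

ROBOT

A 7-joint arm with a two-finger parallel gripper is mounted at the origin on the work surface. World frame = base frame: x ahead of the robot, y to its left, z up, the work surface at z = 0. Lengths are in mm, angles in degrees, forces in N, time in s.
With the tool pointing down it reaches from about 425 to 875 mm from the base axis. Payload 9.9 kg.
Tool frame: the origin (TCP) lies at the very end of the fingers, on their centre line; the grasp point (between the pads) lies 19 mm behind it; z points along the fingers, y is the line along which they close (so a half turn about z gives the same grasp; the last joint's range is limited). The gripper opens to 85 mm and grips with 20 to 120 N. Pads are 22 mm wide; open, the fingers measure 114 mm over their backs; the gripper's body (76 mm by 85 mm) begins 54 mm behind the grasp point. The pads swing forward as they close: fully open they stand 13 mm farther back than shut.
Start: joints at [67.048, 32.985, 1.427, 82.34, -0.859, 64.687, -3.237], TCP at [210.285, -641.412, 231.289] pointing down, gripper open.
Joint ranges: [-157.87, 157.87], [-19.46, 123.44], [-87.15, 90], [11.01, 140.99], [-62.26, 242.26], [9.8, 113.94], [-161.44, 161.44]. Speed limits (degrees/s): [127.2, 127.2, 172.46, 172.46, 180, 180, 180].

INTERFACE

Orientations are given as [roll, pitch, yaw] about the fixed x, y, z axes, in that order (R = Rz(yaw) Ry(pitch) Rx(roll)).
In Python, from bench import observe, vision, ctrl gives the robot as it stands.
- The arm moves only by the tool arm_command, never from a script. Its argument "commands" is text: rows parted by semicolons, each of 7 numbers parted by spaces: the turn, a rotation vector about the tool's x, y, z in degrees, then the shift along the tool's x, y, z in mm, then the opening, from 0 (shut) to 1 (fully open). In form: rx ry rz x y z jaw; .... A call has 1 to 10 rows; each row shifts and turns the commanded pose from where the row before left it, along the tool's axes as they then stand; what a row does not reach is not made up. A row lasts 1/12 s, in which the tool goes at most 41.7 mm and 7.16 degrees, less where a joint would pass 70% of its speed; a pose out of reach is approached as far as the arm can. A call with a gripper value outside its range is refused whole. The fingers move at their own pace and stop on an object; "grip_force" is the grip in N (left out, the last holds). Time passes only in rows, so rows that do not move let the fingers close. It gives the time, the measured TCP pose, the force, the opening and the grip force at its end, in the units of the state.
- observe(): the state, without advancing time (a new reading comes with each control period).
- vision.grab_frame(name): name is "side" or "top" or "wrist"; returns a dict with "color" (420x560x3 uint8, red, green, blue), "intrinsics" (3x3 intrinsics, pixels), "T" (4x4, takes a point from camera to world coordinates); the wrist camera has in their place "mount" (4x4, takes a point from camera to tool coordinates, whose origin is the TCP and whose axes are the flange's). Camera axes: x right, y up, looking along -z (the intrinsics and any distortion apply to the point x, -y, -z); pixel columns grow to the right and rows downward; lengths in mm; the calibration is good to about 2 mm. The wrist camera is an equidistant fisheye: a pixel r from the principal point sees the ray r / f radians off the axis. A picture is of the moment at which its call begins: read the wrist's pose just before it. There is no depth.
- ctrl.close_job(): hands the job in; it is judged then, once.
The state is a dict: "time_s": time; "joint_positions": joint angles; "joint_velocities": joint speeds; "joint_efforts": joint torques, N m; "tool_pos": TCP position; "tcp_rot": TCP orientation; "contact_force": force on the tool from outside, world axes, zero at the start; "ft_torque": the same for the moment, N m; "width": finger opening in mm; "grasp_force": force on a finger pad.
Only numpy, scipy, OpenCV 4.12 (cv2) and the standard library are available. Lean on these libraries where they do the work, as an engineer would, in place of code of your own. Each camera call takes 0.05 s, during which the arm holds its last target. There are 200 camera calls.

## Working session

There is one attempt and no reset: what is moved stays moved. The work goes in short steps, Python scripts to look and compute and a tool call to move; the robot and the scene stay as the last step left them, time stands still between calls to the robot, and variables do not carry over. Pictures are saved under pics/ and viewed, at most 14 in all, crops included, and the job is handed in when it is done.

Besides the shell and the picture viewer there is one more tool, called after "Call:" by a JSON object that holds its "fn" and its "kwargs", one argument or row to a line. arm_command: Moves the arm, as the interface text tells. Its arguments: {"type":"object","properties":{"commands":{"type":"string"},"grip_force":{"type":"number"}},"required":["commands"]}

```bash
mkdir -p pics
python3 - <<'E'
from bench import observe, vision, ctrl
import cv2,pickle
d={}
for n in ("top","side"):
    f=vision.grab_frame(n); d[n]=f
    cv2.imwrite(f"pics/{n}0.png",f["color"][:,:,::-1])
    print(n,f["intrinsics"].round(1).tolist(),f["T"].round(3).tolist(),[k for k in f])
pickle.dump(d,open("f0.pkl","wb"))
s=observe();print(s)
f=vision.grab_frame("wrist");print(f["intrinsics"],f["mount"])
E
```

```text
top [[391.7, 0.0, 279.1], [0.0, 391.7, 206.7], [0.0, 0.0, 1.0]] [[0.021, 0.985, -0.173, 391.419], [-1.0, 0.021, -0.005, -17.117], [-0.002, 0.173, 0.985, 1325.389], [0.0, 0.0, 0.0, 1.0]] ['color', 'intrinsics', 'T']
side [[515.0, 0.0, 272.5], [0.0, 515.0, 212.1], [0.0, 0.0, 1.0]] [[-0.914, 0.264, -0.309, 200.53], [-0.406, -0.613, 0.678, 841.071], [-0.011, 0.745, 0.667, 943.464], [0.0, 0.0, 0.0, 1.0]] ['color', 'intrinsics', 'T']
{'time_s': 0.1, 'joint_positions': array([67.04725285, 33.0272224 ,  1.4235219 , 82.38110934, -0.85904309,
       64.68810164, -3.2391755 ]), 'joint_velocities': array([ 0.02496131, -0.13596438,  0.01031784, -0.03826849,  0.00035426,
        0.0406001 , -0.02238073]), 'joint_efforts': array([ 6.08095463e-03, -7.67299891e+01,  2.25797161e+00, -2.86601079e+01,
        1.59389398e-02,  8.64980015e-03, -2.98187740e-05]), 'tool_pos': array([ 210.15901379, -641.01676423,  230.53928656]), 'tcp_rot': array([-1.79914268e+02,  4.65525206e-03,  1.81515390e+01]), 'contact_force': array([0.61610795, 0.02942906, 0.20001107]), 'ft_torque': array([0.01053488, 0.02583238, 0.03626496]), 'grasp_force': 0.0, 'width': 85.8066097518247}
[[325.1922621    0.         279.40074731]
 [  0.         325.1922621  209.36823108]
 [  0.           0.           1.        ]] [[-8.17091166e-07  9.56085423e-01  2.93088150e-01  7.47282600e+01]
 [ 9.99999743e-01 -2.09289907e-04  6.85514307e-04 -1.10763324e+00]
 [ 7.16750628e-04  2.93088076e-01 -9.56085177e-01 -1.41518863e+02]
 [ 0.00000000e+00  0.00000000e+00  0.00000000e+00  1.00000000e+00]]
```

View pics/top0.png

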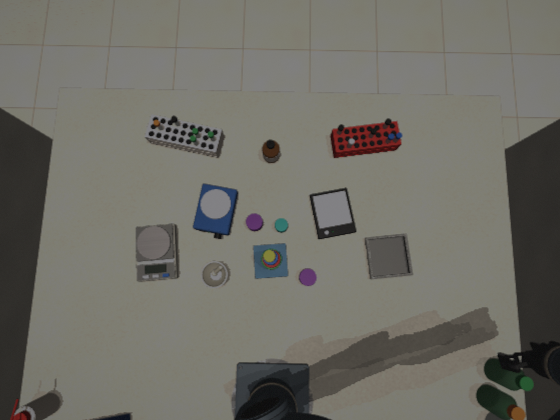

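View pics/side0.png

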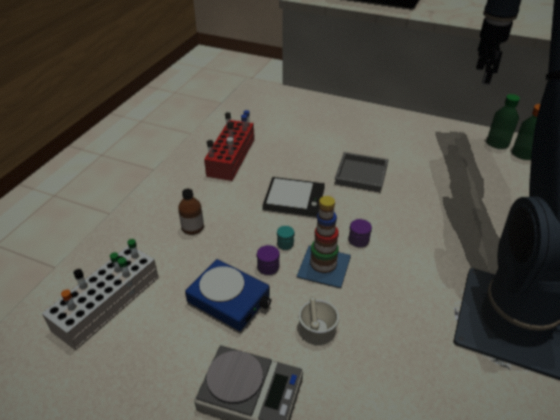

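Top view: the pile's yellow lid is at (270,257), the balance pan at (153,243), the stirrer plate at (215,205), the light panel at (333,209) and the tray at (388,256). The bottle is at (271,150) and the mortar at (215,273).

Possible confusions:
- Purple jars at (255,222) and (308,277), which could pass for the red jar.
- A turquoise jar at (281,226), which could pass for the blue one.

The real jars are the pile on the blue tile. In the side view its lids are yellow (327,203), blue (327,220), red (326,235) and green (324,252).

```bash
cat > h.py <<'E'
import numpy as np,cv2
def ray(f,u,v):
    K=f["intrinsics"];T=f["T"]
    d=np.array([(u-K[0,2])/K[0,0],-(v-K[1,2])/K[1,1],-1.]);return T[:3,3],T[:3,:3]@d
def onz(f,u,v,z):
    o,d=ray(f,u,v);return o+d*(z-o[2])/d[2]
def wray(f,s,u,v):
    from scipy.spatial.transform import Rotation as R
    K=f["intrinsics"];M=f["mount"]
    p=np.array([u-K[0,2],v-K[1,2]])/K[0,0];th=np.hypot(*p);q=p/max(th,1e-9)*np.sin(th)
    d=np.array([q[0],-q[1],-np.cos(th)])
    Rw=R.from_euler("xyz",s["tcp_rot"],degrees=True).as_matrix()
    return s["tool_pos"]+Rw@M[:3,3],Rw@M[:3,:3]@d
def wonz(f,s,u,v,z):
    o,d=wray(f,s,u,v);return o+d*(z-o[2])/d[2]
def tri(r1,r2):
    (a,d),(b,e)=r1,r2
    t=np.linalg.lstsq(np.c_[d,-e],b-a,rcond=None)[0]
    p,q=a+d*t[0],b+e*t[1];return (p+q)/2,np.linalg.norm(p-q)
def blob(im,box,lo,hi):
    x0,y0,x1,y1=box
    h=cv2.cvtColor(im[y0:y1,x0:x1],cv2.COLOR_RGB2HSV)
    m=cv2.inRange(h,np.array(lo),np.array(hi))
    c=max(cv2.findContours(m,cv2.RETR_EXTERNAL,cv2.CHAIN_APPROX_NONE)[0],key=cv2.contourArea)
    r=cv2.minAreaRect(c);e=cv2.fitEllipse(c) if len(c)>5 else r
    return np.array(e[0])+[x0,y0],e[1:],np.array(cv2.boxPoints(r))+[x0,y0],cv2.contourArea(c)
E
python3 - <<'E'
import pickle
from h import *
d=pickle.load(open("f0.pkl","rb"));t,s=d["top"],d["side"]
np.set_printoptions(precision=1,suppress=True)
J=[("yellow",(258,245,285,275),(22,120,80),(35,255,255),212),
("pan",(130,215,180,265),(0,0,60),(180,60,255),58),
("plate",(190,180,235,232),(0,0,110),(180,80,255),55),
("panel",(308,185,358,232),(0,0,110),(180,80,255),24),
("tile",(245,238,295,285),(95,80,40),(115,255,255),8),
("stirbody",(185,175,245,245),(105,120,30),(130,255,255),40),
("pad",(300,180,365,245),(0,0,0),(180,255,60),20),
("turq",(265,210,298,240),(80,80,50),(95,255,255),48),
("purpA",(240,208,268,238),(130,80,30),(160,255,255),52),
("purpB",(293,262,322,292),(130,80,30),(160,255,255),52)]
for n,b,lo,hi,z in J:
    c,e,box,a=blob(t["color"],b,lo,hi)
    print(n,c,a,e,onz(t,*c,z)); 
    P=np.array([onz(t,*q,z)[:2] for q in box]);print("   box",P.mean(0),np.linalg.norm(P[1]-P[0]),np.linalg.norm(P[2]-P[1]),np.degrees(np.arctan2(*(P[1]-P[0])[::-1])))
for n,p,z in [("tray",(388,256),20),("mortar",(215,273),52),("bottlecap",(271,145),125),("rackL",(184,136),60)]: print(n,onz(t,*p,z))
im=np.hstack([cv2.resize(t["color"][235:290,235:300],None,fx=6,fy=6,interpolation=2),cv2.resize(s["color"][190:290,295:360],None,fx=3.3,fy=3.3,interpolation=2)])if 0 else cv2.resize(t["color"][120:300,125:425],None,fx=2.6,fy=2.6,interpolation=2)
cv2.imwrite("pics/crop1.png",im[:,:,::-1])
E
```

```text
yellow [268.8 255.5] 91.0 ((10.445051193237305, 11.381402969360352), 150.3251190185547) [446.1  14.7 212. ]
   box [446.2  14.3] 29.840044743567532 29.97432330470267 -43.755606502290334
pan [153.7 239.8] 2302.0 ((53.792152404785156, 60.772518157958984), 176.02410888671875) [496.4 393.4  58. ]
   box [498.3 390.8] 160.5225955760618 158.95569485871042 -88.8017959654827
plate [215.2 203.3] 663.5 ((28.28211784362793, 29.939603805541992), 71.37786102294922) [621.3 200.6  55. ]
   box [622.5 201.2] 99.6185504059873 93.95550489215572 -88.80806331432909
panel [331.8 209.1] 967.0 ((36.09742736816406, 37.157203674316406), 135.26950073242188) [ 615.3 -187.9   24. ]
   box [ 616.1 -188.2] 108.98941133216846 110.22724277517656 -77.30729756887143
tile [270.1 260.6] 953.0 ((36.06915283203125, 36.81000518798828), 7.658435821533203) [439.5  16.    8. ]
   box [439.6  15.7] 106.4176011821894 106.28363366962421 -84.71491251499017
stirbody [215.2 209.4] 1542.0 ((40.177494049072266, 53.163818359375), 13.17620849609375) [603.3 202.1  40. ]
   box [604.7 202.7] 155.18295433915117 121.34505903080932 -8.5102
[... 162 characters left out ...]
.9401207892504 -77.29579830665973
turq [280.9 224.8] 122.0 ((12.14305591583252, 12.978015899658203), 7.805877208709717) [555.3 -17.5  48. ]
   box [556.3 -17.9] 39.52774733297245 43.007342243789004 -88.80108215060771
purpA [254.  221.9] 195.0 ((15.175275802612305, 16.571863174438477), 150.53900146484375) [562.4  70.8  52. ]
   box [562.2  70.7] 52.6440881285763 52.89067484799564 -88.8020343284441
purpB [307.4 276.9] 196.0 ((15.551568031311035, 16.2031192779541), 153.42941284179688) [ 388.7 -105.7   52. ]
   box [ 388.4 -104.5] 51.360984729872634 50.389835763338965 -88.78923267958814
tray [ 462.3 -374.    20. ]
mortar [394.7 190.4  52. ]
bottlecap [801.8  19.3 125. ]
rackL [849.7 316.8  60. ]
```

View pics/crop1.png

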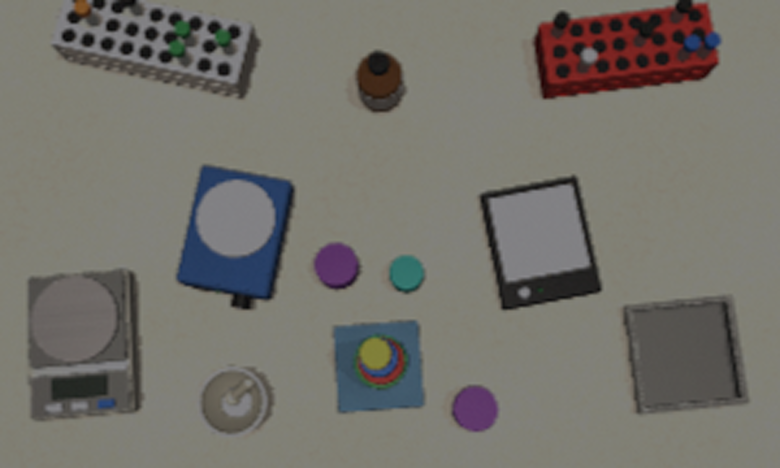

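Crop: the pile stands on the blue tile with yellow on top at crop (375,352), and blue, red and green rims showing below it. The purple jars at (336,265) and (475,408) and the turquoise one at (406,273) stand apart from it. The pan centre is at crop (73,319). I'll turn to yaw 90 and rise first.

Call:
{"fn": "arm_command", "kwargs": {
  "commands": "0 0 -7.15 0 0 -8 1;0 0 -7.15 0 0 -8 1;0 0 -7.15 0 0 -8 1;0 0 -7.15 0 0 -8 1;0 0 -7.15 0 0 -8 1;0 0 -7.15 0 0 -8 1;0 0 -7.15 0 0 -8 1;0 0 -7.15 0 0 -8 1;0 0 -7.15 0 0 -8 1;0 0 -7.15 0 0 -8 1"
}}

```text
time_s: 0.98
tool_pos: [210.1, -641.2, 311.3]
tcp_rot: [-180.0, -0.0, 90.0]
contact_force: [0.9, -0.6, -0.7]
width: 85.6
grasp_force: 0.0
```

Call:
{"fn": "arm_command", "kwargs": {
  "commands": "0 0 0 30 25 0 1;0 0 0 30 25 0 1;0 0 0 30 25 0 1;0 0 0 30 25 0 1;0 0 0 30 25 0 1;0 0 0 30 25 0 1;0 0 0 30 25 0 1;0 0 0 30 25 0 1;0 0 0 30 25 0 1;0 0 0 30 25 0 1"
}}

```text
time_s: 1.82
tool_pos: [462.9, -341.3, 311.3]
tcp_rot: [-180.0, 0.0, 89.6]
contact_force: [1.6, -1.5, -0.4]
width: 85.6
grasp_force: 0.0
```

```bash
cat > w.py <<'E'
import sys,pickle,cv2
from bench import observe,vision
s=observe();f=vision.grab_frame("wrist");n=sys.argv[1]
pickle.dump((f,s),open(n+".pkl","wb"));cv2.imwrite(f"pics/{n}.png",f["color"][:,:,::-1])
E
python3 w.py tray
```

```text
(no output)
```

Call:
{"fn": "arm_command", "kwargs": {
  "commands": "0 0 0 35 0 0 1;0 0 0 36 0 0 1;0 0 0 36 -2 0 1;0 0 0 36 -2 0 1;0 0 0 36 -2 0 1;0 0 0 36 -2 0 1;0 0 0 36 -2 0 1;0 0 0 36 -2 0 1;0 0 0 36 -2 0 1;0 0 0 36 -2 0 1"
}}

```text
time_s: 2.7
tool_pos: [447.7, 17.5, 311.4]
tcp_rot: [180.0, 0.0, 89.6]
contact_force: [1.6, 0.6, -0.2]
width: 85.2
grasp_force: 0.0
```

```bash
python3 w.py pile
```

```text
(no output)
```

View pics/pile.png

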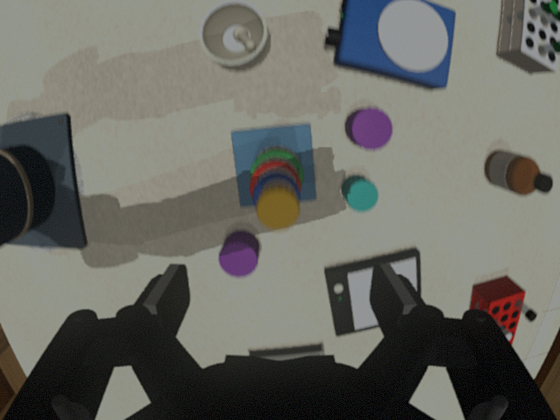

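Wrist view: the yellow lid is at about (278,208), with blue, red and green rims stacked behind it up to (277,165). Purple jars are at (371,128) and (239,254), turquoise at (361,194), and the stirrer plate at (413,35).

Run:
```python
import pickle
from h import *
np.set_printoptions(precision=1,suppress=True)
f,s=pickle.load(open("pile.pkl","rb"));im=f["color"];print(s["tool_pos"])
for n,b,lo,hi,z in [("yellow",(245,175,310,240),(15,120,110),(38,255,255),212),("plate",(370,0,456,80),(0,0,120),(180,70,255),55),("turq",(335,165,390,220),(78,80,40),(95,255,255),48),
 ("purpA",(340,95,400,160),(130,60,30),(165,255,255),52),("tile",(225,115,320,215),(95,60,40),(112,255,255),8)]:
    c,e,box,a=blob(im,b,lo,hi);print(n,c,e,a,wonz(f,s,*c,z))
h=cv2.cvtColor(im,cv2.COLOR_RGB2HSV);print(h[185:232:4,278].tolist())
d=pickle.load(open("f0.pkl","rb"))
print("pan top",onz(d["top"],153.1,242.7,58),"side",onz(d["side"],235,375,58))
c,e,box,a=blob(d["side"]["color"],(195,260,250,305),(0,0,110),(180,90,255));print("plate side",c,e,onz(d["side"],*c,55))
c,e,box,a=blob(d["side"]["color"],(270,175,318,212),(0,0,110),(180,90,255));print("panel side",c,e,onz(d["side"],*c,24))
c,e,box,a=blob(d["side"]["color"],(310,192,345,215),(18,100,80),(38,255,255));print("yellow side",c,e,onz(d["side"],*c,207))
f,s=pickle.load(open("tray.pkl","rb"))
cv2.imwrite("pics/tray_pan.png",np.hstack([f["color"][100:400,130:430],cv2.resize(d["side"]["color"][340:420,190:310],(450,300),interpolation=2)])[:,:,::-1])
```

```text
[447.7  17.5 311.4]
yellow [277.5 210.1] ((34.7299919128418, 39.729366302490234), 86.58109283447266) 1079.5 [445.8  19.  212. ]
plate [412.9  34.8] ((64.18568420410156, 77.50008392333984), 143.14236450195312) 3904.0 [618.  202.4  55. ]
turq [359.9 193.4] ((30.14674949645996, 36.03403854370117), 129.9295196533203) 846.0 [552.6  -9.4  48. ]
purpA [369.3 127.9] ((38.75755310058594, 45.118873596191406), 102.98172760009766) 1368.0 [560.2  76.5  52. ]
tile [274.2 163.3] ((82.12313079833984, 83.43919372558594), 130.1890106201172) 2979.5 [440.2  23.7   8. ]
[[18, 87, 70], [22, 174, 94], [22, 172, 114], [21, 169, 119], [22, 185, 116], [22, 171, 118], [22, 178, 116], [22, 166, 118], [22, 172, 117], [22, 164, 118], [21, 172, 117], [22, 78, 124]]
pan top [487.  394.4  58. ] side [487.4 394.8  58. ]
plate side [221.3 283. ] ((32.291107177734375, 43.25930404663086), 81.83289337158203) [620.9 201.6  55. ]
panel side [290.1 192.8] ((27.156156539916992, 44.93421936035156), 94.07279968261719) [ 614.2 -186.6   24. ]
yellow side [326.8 200.8] ((10.13017463684082, 14.889050483703613), 99.07023620605469) [447.3  11.5 207. ]
```

View pics/tray_pan.png

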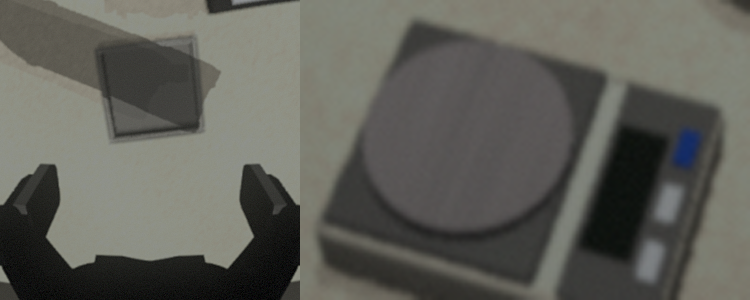

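Call:
{"fn": "arm_command", "kwargs": {
  "commands": "0 0 0 -1.5 -1.7 15 1;0 0 0 0 0 20 1;0 0 0 0 0 20 1;0 0 0 0 0 20 1;0 0 0 0 0 20 1;0 0 0 0 0 15 1;0 0 0 0 0 12 1;0 0 0 0 0 8 1;0 0 0 0 0 0 1",
  "grip_force": 25
}}

```text
time_s: 3.5
tool_pos: [445.8, 14.2, 180.0]
tcp_rot: [-179.8, 0.0, 89.6]
contact_force: [-1.3, -0.4, -0.6]
width: 85.4
grasp_force: 0.0
```

```bash
python3 w.py y1
```

```text
(no output)
```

View pics/y1.png

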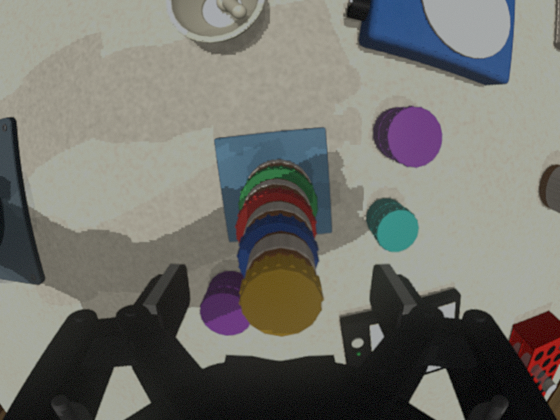

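The yellow lid top is centred at about (281,300), between the pads (about 188 and 375), with the blue lid behind it at (278,240).

Run:
```python
import pickle
from h import *
np.set_printoptions(precision=1,suppress=True)
f,s=pickle.load(open("y1.pkl","rb"));print(s["tool_pos"],s["tcp_rot"])
for p in [(281,301),(240,298),(322,298),(281,335),(281,266)]: print(p,wonz(f,s,*p,212))
```

```text
[445.8  14.2 180. ] [-179.8    0.    89.6]
(281, 301) [446.1  18.5 212. ]
(240, 298) [429.8  19.8 212. ]
(322, 298) [462.4  19.6 212. ]
(281, 335) [446.    0.9 212. ]
(281, 266) [446.1  34.3 212. ]
```

Call:
{"fn": "arm_command", "kwargs": {
  "commands": "0 0 0 1.5 0 0 0.6;0 0 0 0 0 0 0.35;0 0 0 0 0 0 0.2;0 0 0 0 0 0 0.1;0 0 0 0 0 0 0.1;0 0 0 0 0 0 0.1;0 0 0 0 0 0 0.1;0 0 0 0 0 0 0.1;0 0 0 0 0 0 0.1;0 0 0 0 0 0 0.1",
  "grip_force": 25
}}

```text
time_s: 4.38
tool_pos: [446.8, 16.2, 181.8]
tcp_rot: [180.0, 0.0, 89.7]
contact_force: [-1.6, 0.0, 6.0]
width: 33.2
grasp_force: 25.1
```

Call:
{"fn": "arm_command", "kwargs": {
  "commands": "0 0 0 0 0 -3 0.1;0 0 0 0 0 -6 0.1;0 0 0 0 0 -12 0.1;0 0 0 0 0 -15 0.1;0 0 0 10 1 -12 0.1;0 0 0 20 2 0 0.1;0 0 0 28 3 0 0.1;0 0 0 28 3 0 0.1;0 0 0 28 3 0 0.1;0 0 0 28 3 0 0.1"
}}

```text
time_s: 5.22
tool_pos: [462.5, 159.2, 229.8]
tcp_rot: [180.0, -0.0, 89.6]
contact_force: [-0.2, 0.2, -0.7]
width: 33.7
grasp_force: 24.9
```

Call:
{"fn": "arm_command", "kwargs": {
  "commands": "0 0 0 28 3 0 0.1;0 0 0 28 3 0 0.1;0 0 0 28 3 0 0.1;0 0 0 28 3 0 0.1;0 0 0 28 3 0 0.1;0 0 0 28 3 0 0.1;0 0 0 28 3 0 0.1;0 0 0 20 3 0 0.1;0 0 0 10 1 0 0.1;0 0 0 0 0 0 0.1"
}}

```text
time_s: 6.05
tool_pos: [488.1, 386.2, 229.3]
tcp_rot: [-180.0, -0.1, 89.8]
contact_force: [-0.1, -0.9, -0.4]
width: 33.4
grasp_force: 25.0
```

```bash
python3 w.py pan1
```

```text
(no output)
```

View pics/pan1.png

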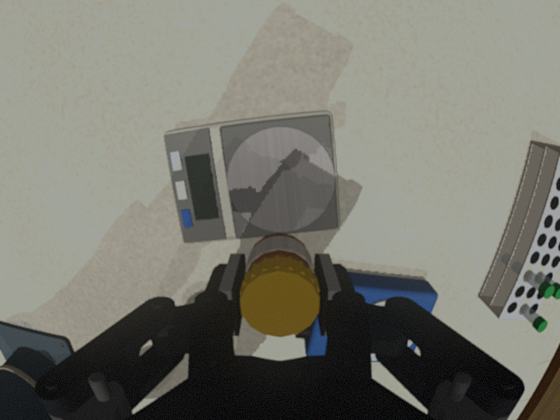

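The jar is held upright between the fingers, lid at (280,298). The pan circle runs from about x 224 to 336 and y 126 to 234, so its centre is near (280,180).

Run:
```python
import pickle
from h import *
np.set_printoptions(precision=1,suppress=True)
f,s=pickle.load(open("pan1.pkl","rb"));print(s["tool_pos"],s["tcp_rot"])
for p in [(280,180),(224,180),(336,180),(280,126),(280,234)]: print(p,wonz(f,s,*p,58))
top=s["tool_pos"][2]+30
print(wonz(f,s,281,300,top))
f,s=pickle.load(open("tray.pkl","rb"))
# tray rim corners
for p in [(225,138),(325,134),(335,231),(238,242)]: print(p,wonz(f,s,*p,24))
```

```text
[488.1 386.2 229.3] [-180.    -0.1   89.8]
(280, 180) [488.1 396.8  58. ]
(224, 180) [432.6 397.2  58. ]
(336, 180) [543.6 396.9  58. ]
(280, 126) [488.3 449.6  58. ]
(280, 234) [488.  340.1  58. ]
[488.4 389.7 259.3]
(225, 138) [ 390.6 -297.4   24. ]
(325, 134) [ 522.7 -293.2   24. ]
(335, 231) [ 540.9 -429.4   24. ]
(238, 242) [ 402.2 -445.3   24. ]
```

Call:
{"fn": "arm_command", "kwargs": {
  "commands": "0 0 0 3 0 15 0.1;0 0 0 3.5 0 25 0.1;0 0 0 0 0 30 0.1;0 0 0 0 0 30 0.1;0 0 0 0 0 25 0.1;0 0 0 0 0 15 0.1;0 0 0 0 0 8 0.1;0 0 0 0 0 5 0.1;0 0 0 0 0 1 0.1;0 0 0 0 0 0 0.1"
}}

```text
time_s: 6.93
tool_pos: [489.4, 390.3, 76.1]
tcp_rot: [180.0, -0.0, 89.6]
contact_force: [-0.6, -0.4, -0.1]
width: 32.9
grasp_force: 25.0
```

Call:
{"fn": "arm_command", "kwargs": {
  "commands": "0 0 0 0 0 1 0.1;0 0 0 0 0 0.5 0.1;0 0 0 0 0 0.5 0.1;0 0 0 0 0 0 0.1"
}}

```text
time_s: 7.27
tool_pos: [489.2, 390.7, 74.0]
tcp_rot: [179.9, -0.0, 89.7]
contact_force: [-0.4, -0.7, 3.1]
width: 33.4
grasp_force: 25.2
```

Call:
{"fn": "arm_command", "kwargs": {
  "commands": "0 0 0 0 0 0 0.5;0 0 0 0 0 0 0.6;0 0 0 0 0 0 1;0 0 0 0 0 0 1;0 0 0 0 0 0 1;0 0 0 0 0 -8 1;0 0 0 0 0 -20 1;0 0 0 0 0 -30 1;0 0 0 0 0 -30 1;0 0 0 0 0 -30 1"
}}

```text
time_s: 8.1
tool_pos: [488.5, 390.4, 193.1]
tcp_rot: [-180.0, -0.0, 89.7]
contact_force: [1.0, -0.2, 0.2]
width: 85.6
grasp_force: 0.0
```

```bash
python3 w.py pan2
python3 - <<'E'
import pickle
from h import *
np.set_printoptions(precision=1,suppress=True)
f,s=pickle.load(open("pan2.pkl","rb"));print(s["tool_pos"])
c,e,b,a=blob(f["color"],(200,120,360,340),(15,120,80),(38,255,255));print(c,e,a,wonz(f,s,*c,104))
E
```

```text
[488.5 390.4 193.1]
[280.2 215. ] ((42.72944259643555, 44.32759094238281), 86.92889404296875) 1476.5 [488.6 391.3 104. ]
```

View pics/pan2.png

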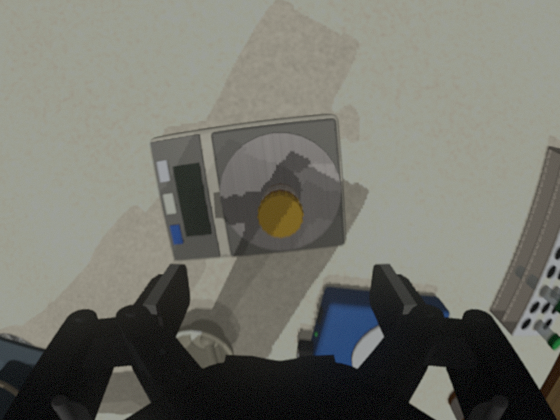

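The yellow jar stands upright on the pan, lid at (280,215), pan circle centre at about (281,192). That is roughly 4 mm off centre, well inside the tolerance. Back to the pile for blue.

Call:
{"fn": "arm_command", "kwargs": {
  "commands": "0 0 0 -30 -3 -5 1;0 0 0 -40 -5 -5 1;0 0 0 -40 -5 0 1;0 0 0 -40 -5 0 1;0 0 0 -40 -5 0 1;0 0 0 -40 -5 0 1;0 0 0 -40 -5 0 1;0 0 0 -40 -4 0 1;0 0 0 -40 -4 0 1;0 0 0 -26 -3 0 1"
}}

```text
time_s: 8.98
tool_pos: [441.6, 10.8, 201.6]
tcp_rot: [-180.0, 0.1, 89.5]
contact_force: [0.6, -1.0, 0.2]
width: 85.3
grasp_force: 0.0
```

Call:
{"fn": "arm_command", "kwargs": {
  "commands": "0 0 0 0 0 15 1;0 0 0 0 0 15 1;0 0 0 0 0 15 1;0 0 0 0 0 12 1;0 0 0 0 0 8 1;0 0 0 0 0 5 1;0 0 0 0 0 0 1"
}}

```text
time_s: 9.57
tool_pos: [442.3, 14.8, 130.8]
tcp_rot: [-179.9, 0.0, 89.7]
contact_force: [0.7, -0.2, 0.0]
width: 85.5
grasp_force: 0.0
```

```bash
python3 w.py b1
python3 - <<'E'
import pickle
from h import *
np.set_printoptions(precision=1,suppress=True)
f,s=pickle.load(open("b1.pkl","rb"));print(s["tool_pos"],s["width"])
c,e,b,a=blob(f["color"],(200,180,370,370),(108,120,30),(128,255,255));print(c,e,a,wonz(f,s,*c,166))
E
```

```text
[442.3  14.8 130.8] 85.51535404635112
[284.4 303.5] ((98.29199981689453, 105.89749908447266), 86.78507995605469) 8157.0 [443.9  19.9 166. ]
```

View pics/b1.png

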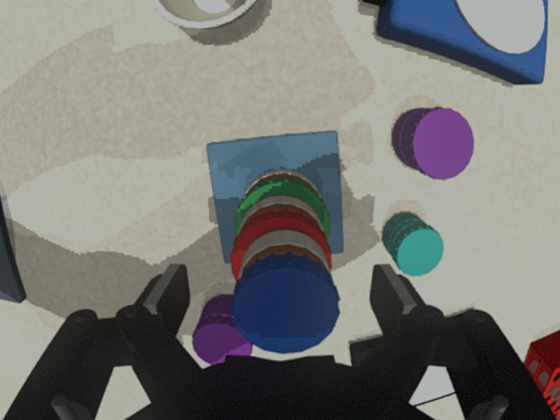

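The blue lid top is at (285,305) between the pads, on the red and green ones. I'll nudge by about (+1.5 x, +2 y) and grip.

Call:
{"fn": "arm_command", "kwargs": {
  "commands": "0 0 0 2 1.5 0 0.8;0 0 0 0 0 0 0.6;0 0 0 0 0 0 0.4;0 0 0 0 0 0 0.2;0 0 0 0 0 0 0.2;0 0 0 0 0 0 0.2;0 0 0 0 0 0 0.2;0 0 0 0 0 0 0.2;0 0 0 0 0 0 0.2",
  "grip_force": 25
}}

```text
time_s: 10.37
tool_pos: [444.7, 16.8, 131.8]
tcp_rot: [179.9, -0.0, 89.6]
contact_force: [0.5, 0.1, 5.4]
width: 43.1
grasp_force: 25.3
```

Call:
{"fn": "arm_command", "kwargs": {
  "commands": "0 0 0 0 0 -3 0.2;0 0 0 0 0 -6 0.2;0 0 0 0 0 -12 0.2;0 0 0 0 0 -15 0.2;0 0 0 8 8 -12 0.2;0 0 0 16 16 0 0.2;0 0 0 22 21 0 0.2;0 0 0 22 21 0 0.2;0 0 0 22 21 0 0.2;0 0 0 22 21 0 0.2"
}}

```text
time_s: 11.2
tool_pos: [553.4, 128.8, 179.6]
tcp_rot: [-180.0, 0.0, 89.6]
contact_force: [0.2, -0.5, -0.6]
width: 43.2
grasp_force: 25.6
```

Call:
{"fn": "arm_command", "kwargs": {
  "commands": "0 0 0 22 21 0 0.2;0 0 0 22 21 0 0.2;0 0 0 16 15 0 0.2;0 0 0 8 7 0 0.2;0 0 0 4 4 0 0.2;0 0 0 0 0 0 0.2;0 0 0 0 0 0 0.2"
}}

```text
time_s: 11.78
tool_pos: [620.7, 198.9, 179.2]
tcp_rot: [-179.9, 0.0, 89.6]
contact_force: [-0.1, -0.4, -0.7]
width: 43.4
grasp_force: 25.7
```

```bash
python3 w.py s1
python3 - <<'E'
import pickle
from h import *
np.set_printoptions(precision=1,suppress=True)
f,s=pickle.load(open("s1.pkl","rb"));print(s["tool_pos"],s["width"])
c,e,b,a=blob(f["color"],(200,80,380,330),(0,0,110),(180,80,255));print(c,e,a,wonz(f,s,*c,55))
E
```

```text
[620.7 198.9 179.2] 43.39957760125179
[280.2 201.7] ((211.46435546875, 271.81683349609375), 5.688504219055176) 12671.0 [620.9 200.2  55. ]
```

View pics/s1.png

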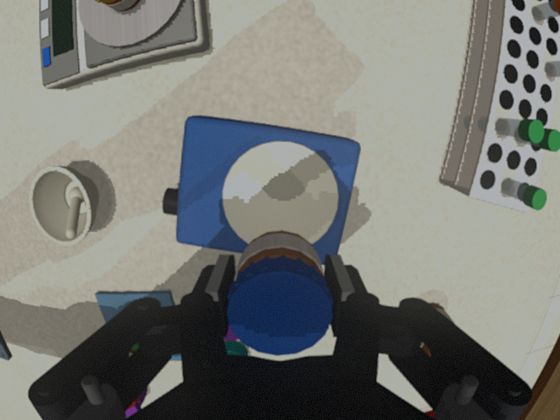

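Run:
```python
import pickle
from h import *
np.set_printoptions(precision=1,suppress=True)
f,s=pickle.load(open("s1.pkl","rb"))
for p in [(280,141),(222,193),(339,193)]: print(wonz(f,s,*p,55))
print(wonz(f,s,280,307,s["tool_pos"][2]+34))
```

```text
[621.  251.6  55. ]
[571.4 208.2  55. ]
[670.9 207.6  55. ]
[620.6 201.6 213.2]
```

Call:
{"fn": "arm_command", "kwargs": {
  "commands": "0 0 0 3 0 15 0.2;0 0 0 0 0 25 0.2;0 0 0 0 0 25 0.2;0 0 0 0 0 20 0.2;0 0 0 0 0 12 0.2;0 0 0 0 0 7 0.2;0 0 0 0 0 4 0.2;0 0 0 0 0 0 0.2"
}}

```text
time_s: 12.5
tool_pos: [621.2, 202.3, 71.3]
tcp_rot: [-180.0, 0.0, 89.6]
contact_force: [-0.4, -0.2, -0.8]
width: 43.7
grasp_force: 25.6
```

Call:
{"fn": "arm_command", "kwargs": {
  "commands": "0 0 0 0 0 1 0.2;0 0 0 0 0 0.5 0.2;0 0 0 0 0 0.5 0.2;0 0 0 0 0 0.5 0.2;0 0 0 0 0 0 0.2"
}}

```text
time_s: 12.92
tool_pos: [621.3, 202.7, 69.1]
tcp_rot: [180.0, -0.0, 89.7]
contact_force: [-0.4, 0.2, -0.1]
width: 43.7
grasp_force: 25.6
```

Call:
{"fn": "arm_command", "kwargs": {
  "commands": "0 0 0 0 0 0.5 0.2;0 0 0 0 0 0.5 0.2;0 0 0 0 0 0 0.2"
}}

```text
time_s: 13.17
tool_pos: [621.4, 202.7, 68.9]
tcp_rot: [179.9, 0.0, 89.6]
contact_force: [-1.9, -1.0, 8.4]
width: 43.5
grasp_force: 26.5
```

Call:
{"fn": "arm_command", "kwargs": {
  "commands": "0 0 0 0 0 0 0.6;0 0 0 0 0 0 0.7;0 0 0 0 0 0 1;0 0 0 0 0 0 1;0 0 0 0 0 0 1;0 0 0 0 0 -8 1;0 0 0 0 0 -20 1;0 0 0 0 0 -30 1;0 0 0 0 0 -30 1;0 0 0 0 0 -30 1"
}}

```text
time_s: 14.0
tool_pos: [620.9, 202.7, 187.6]
tcp_rot: [-180.0, -0.0, 89.7]
contact_force: [0.8, 0.8, 0.4]
width: 85.4
grasp_force: 0.0
```

```bash
python3 w.py s2
python3 - <<'E'
import pickle
from h import *
np.set_printoptions(precision=1,suppress=True)
f,s=pickle.load(open("s2.pkl","rb"));print(s["tool_pos"],s["width"])
cv2.imwrite("pics/s2c.png",f["color"][80:320,130:430,::-1])
E
```

```text
[620.9 202.7 187.6] 85.38693928169545
```

View pics/s2c.png

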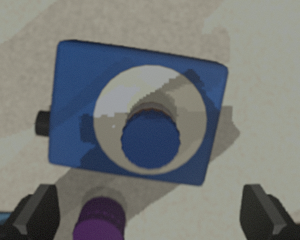

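Call:
{"fn": "arm_command", "kwargs": {
  "commands": "0 0 0 -12 -12 0 1;0 0 0 -20 -20 0 1;0 0 0 -22 -22 0 1;0 0 0 -22 -22 0 1;0 0 0 -22 -22 0 1;0 0 0 -22 -22 0 1;0 0 0 -22 -22 0 1;0 0 0 -22 -20 0 1;0 0 0 -16 -12 0 1;0 0 0 -6 -4 0 1"
}}

```text
time_s: 14.88
tool_pos: [439.9, 15.1, 186.1]
tcp_rot: [-179.9, 0.1, 89.5]
contact_force: [-0.3, 0.0, 0.8]
width: 85.5
grasp_force: 0.0
```

The blue jar stands upright in the middle of the plate: lid crop (150,140), plate centre about (150,120), the offset coming from its height. Now red.

Call:
{"fn": "arm_command", "kwargs": {
  "commands": "0 0 0 0 2 18 1;0 0 0 0 0 22 1;0 0 0 0 0 22 1;0 0 0 0 0 18 1;0 0 0 0 0 12 1;0 0 0 0 0 8 1;0 0 0 0 0 4 1;0 0 0 0 0 0 1"
}}

```text
time_s: 15.55
tool_pos: [444.3, 18.1, 81.5]
tcp_rot: [-180.0, -0.0, 89.7]
contact_force: [-0.1, -1.0, -0.1]
width: 85.3
grasp_force: 0.0
```

```bash
python3 w.py r1
python3 - <<'E'
import pickle
from h import *
np.set_printoptions(precision=1,suppress=True)
f,s=pickle.load(open("r1.pkl","rb"));print(s["tool_pos"],s["width"])
m=f["color"].copy();m[...,:]=m
h=cv2.cvtColor(m,cv2.COLOR_RGB2HSV);h[...,0]=(h[...,0].astype(int)+20)%180
k=cv2.inRange(h,(10,130,40),(28,255,255));k[:, :190]=0;k[:,375:]=0
c=max(cv2.findContours(k,0,1)[0],key=cv2.contourArea);x,y,w,hh=cv2.boundingRect(c);print(x,y,w,hh)
for p in [(x,y+hh-w/2*.97),(x+w,y+hh-w/2*.97),(x+w/2,y+hh),(x+w/2,y+hh-w/2*.97)]: print(wonz(f,s,*p,118))
E
```

```text
[444.3  18.1  81.5] 85.32503733675236
209 252 134 110
[416.9  26.7 118. ]
[468.3  26.5 118. ]
[442.3  -7.1 118. ]
[442.7  27.2 118. ]
```

View pics/r1.png

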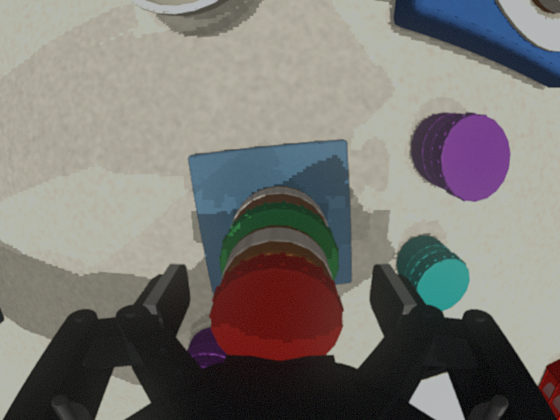

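The red lid is at about (277,310) between the pads, with its lower part hidden by the gripper body. Shift x by −1.5 and grip.

Call:
{"fn": "arm_command", "kwargs": {
  "commands": "0 0 0 -1 -1.5 0 0.9;0 0 0 0 0 0 0.7;0 0 0 0 0 0 0.5;0 0 0 0 0 0 0.3;0 0 0 0 0 0 0.3;0 0 0 0 0 0 0.3;0 0 0 0 0 0 0.3;0 0 0 0 0 0 0.3",
  "grip_force": 30
}}

```text
time_s: 16.27
tool_pos: [443.0, 16.6, 82.5]
tcp_rot: [179.9, 0.0, 89.6]
contact_force: [-0.1, -0.9, 6.4]
width: 54.3
grasp_force: 30.4
```

Call:
{"fn": "arm_command", "kwargs": {
  "commands": "0 0 0 0 0 -3 0.3;0 0 0 0 0 -6 0.3;0 0 0 0 0 -12 0.3;0 0 0 0 0 -18 0.3;0 0 0 -8 0 -18 0.3;0 0 0 -16 0 -13 0.3;0 0 0 -24 2 0 0.3;0 0 0 -28 2 0 0.3;0 0 0 -28 2 0 0.3;0 0 0 -28 2 0 0.3"
}}

```text
time_s: 17.1
tool_pos: [449.7, -116.6, 152.6]
tcp_rot: [180.0, 0.0, 89.7]
contact_force: [1.4, -0.2, -0.6]
width: 54.4
grasp_force: 31.9
```

Call:
{"fn": "arm_command", "kwargs": {
  "commands": "0 0 0 -28 2 0 0.3;0 0 0 -28 2 0 0.3;0 0 0 -28 2 0 0.3;0 0 0 -28 2 0 0.3;0 0 0 -28 2 0 0.3;0 0 0 -28 2 0 0.3;0 0 0 -28 2 0 0.3;0 0 0 -28 2 0 0.3;0 0 0 -20 0 0 0.3;0 0 0 -11 0 0 0.3"
}}

```text
time_s: 17.93
tool_pos: [463.4, -373.5, 152.0]
tcp_rot: [-180.0, 0.0, 89.5]
contact_force: [-0.9, 0.7, -0.7]
width: 54.2
grasp_force: 31.9
```

Call:
{"fn": "arm_command", "kwargs": {
  "commands": "0 0 0 0 0 0 0.3;0 0 0 0 0 0 0.3"
}}

```text
time_s: 18.1
tool_pos: [464.2, -369.6, 151.9]
tcp_rot: [180.0, -0.1, 89.6]
contact_force: [0.7, 0.2, -1.5]
width: 54.1
grasp_force: 31.9
```

```bash
python3 w.py t1;  python3 -c "
import pickle
f,s=pickle.load(open('t1.pkl','rb'));print(s['tool_pos'])"
```

```text
[ 464.19389221 -369.63009463  151.89754178]
```

View pics/t1.png

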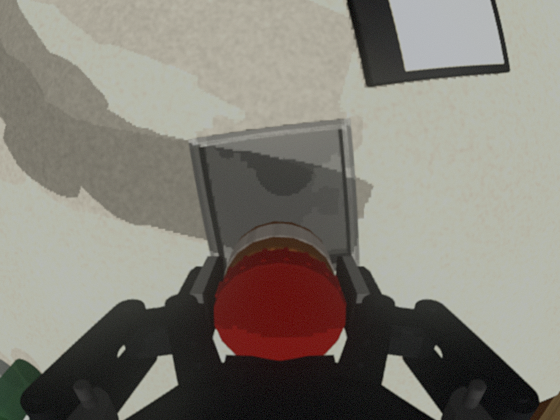

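The red jar is held upright over the tray. The tray's far rim corners are at (191,146) and (350,120), and the jar is at (281,305).

Run:
```python
import pickle
from h import *
np.set_printoptions(precision=1,suppress=True)
f,s=pickle.load(open("t1.pkl","rb"))
a,b=wonz(f,s,191,146,24),wonz(f,s,350,120,24);print(a,b,np.linalg.norm(a-b))
d=(b-a)/np.linalg.norm(b-a);n=np.array([d[1],-d[0],0]);print((a+b)/2+69*n)
```

```text
[ 389.1 -319.4   24. ] [ 522.9 -298.8   24. ] 135.3330736815708
[ 466.5 -377.3   24. ]
```

Call:
{"fn": "arm_command", "kwargs": {
  "commands": "0 0 0 -3 1 15 0.3;0 0 0 -2 0 25 0.3;0 0 0 0 0 25 0.3;0 0 0 0 0 25 0.3;0 0 0 0 0 17 0.3;0 0 0 0 0 10 0.3;0 0 0 0 0 7 0.3;0 0 0 0 0 4 0.3;0 0 0 0 0 1 0.3;0 0 0 0 0 0 0.3"
}}

```text
time_s: 18.98
tool_pos: [465.7, -375.4, 23.5]
tcp_rot: [180.0, 0.0, 89.7]
contact_force: [-0.3, 1.4, -0.5]
width: 54.0
grasp_force: 31.9
```

Call:
{"fn": "arm_command", "kwargs": {
  "commands": "0 0 0 0 0 0.5 0.3;0 0 0 0 0 0.5 0.3;0 0 0 0 0 0.5 0.3;0 0 0 0 0 0 0.3"
}}

```text
time_s: 19.32
tool_pos: [465.3, -375.6, 21.6]
tcp_rot: [180.0, 0.0, 89.6]
contact_force: [-0.3, -0.7, -1.2]
width: 54.4
grasp_force: 31.9
```

Call:
{"fn": "arm_command", "kwargs": {
  "commands": "0 0 0 0 0 0.5 0.3;0 0 0 0 0 0.5 0.3;0 0 0 0 0 0.5 0.3;0 0 0 0 0 0 0.3"
}}

```text
time_s: 19.65
tool_pos: [465.3, -375.6, 20.6]
tcp_rot: [180.0, 0.0, 89.6]
contact_force: [-2.2, 1.1, 8.9]
width: 54.2
grasp_force: 33.0
```

Call:
{"fn": "arm_command", "kwargs": {
  "commands": "0 0 0 0 0 0 0.7;0 0 0 0 0 0 0.75;0 0 0 0 0 0 0.78;0 0 0 0 0 0 0.78;0 0 0 0 0 0 0.78;0 0 0 0 0 -6 0.78;0 0 0 0 0 -20 0.8;0 0 0 0 0 -30 1;0 0 0 0 0 -30 1;0 0 0 0 0 -34 1"
}}

```text
time_s: 20.48
tool_pos: [464.7, -375.0, 140.8]
tcp_rot: [-179.9, -0.1, 89.7]
contact_force: [0.4, -0.5, -0.1]
width: 85.1
grasp_force: 0.0
```

```bash
python3 w.py t2
python3 - <<'E'
import pickle
from h import *
np.set_printoptions(precision=1,suppress=True)
f,s=pickle.load(open("t2.pkl","rb"));print(s["tool_pos"],s["width"])
h=cv2.cvtColor(f["color"],cv2.COLOR_RGB2HSV);h[...,0]=(h[...,0].astype(int)+20)%180
k=cv2.inRange(h,(10,130,40),(28,255,255));k[:,:190]=0;k[:,375:]=0
c=max(cv2.findContours(k,0,1)[0],key=cv2.contourArea);e=cv2.fitEllipse(c);print(e,wonz(f,s,*e[0],56))
E
```

```text
[ 464.7 -375.   140.8] 85.0758403217172
((280.2488708496094, 221.7299346923828), (72.34029388427734, 72.82012176513672), 1.113913893699646) [ 464.7 -377.8   56. ]
```

Call:
{"fn": "arm_command", "kwargs": {
  "commands": "0 0 0 30 0 0 1;0 0 0 40 0 0 1;0 0 0 40 0 0 1;0 0 0 40 0 0 1;0 0 0 40 -3 0 1;0 0 0 40 -4 0 1;0 0 0 40 -4 0 1;0 0 0 40 -4 0 1;0 0 0 40 -4 0 1;0 0 0 25 -3 0 1"
}}

```text
time_s: 21.37
tool_pos: [445.1, 3.7, 140.4]
tcp_rot: [179.9, -0.1, 89.8]
contact_force: [0.3, -0.4, -0.9]
width: 85.6
grasp_force: 0.0
```

Call:
{"fn": "arm_command", "kwargs": {
  "commands": "0 0 0 12 -1 0 1;0 0 0 4 0 0 1;0 0 0 0 0 0 1;0 0 0 0 0 0 1"
}}

```text
time_s: 21.7
tool_pos: [444.8, 14.8, 139.9]
tcp_rot: [180.0, 0.0, 89.6]
contact_force: [0.0, 0.0, -0.8]
width: 85.1
grasp_force: 0.0
```

```bash
python3 w.py g1
python3 - <<'E'
import pickle
from h import *
np.set_printoptions(precision=1,suppress=True)
f,s=pickle.load(open("g1.pkl","rb"));print(s["tool_pos"],s["width"])
h=cv2.cvtColor(f["color"],cv2.COLOR_RGB2HSV)
k=cv2.inRange(h,(45,90,25),(78,255,255));k[:,:190]=0;k[:,375:]=0
c=max(cv2.findContours(k,0,1)[0],key=cv2.contourArea);e=cv2.fitEllipse(c);print(e,cv2.boundingRect(c),wonz(f,s,*e[0],66))
x,y,w,hh=cv2.boundingRect(c);print(wonz(f,s,x,e[0][1],66),wonz(f,s,x+w,e[0][1],66),wonz(f,s,e[0][0],y,66),wonz(f,s,e[0][0],y+hh,66))
E
```

```text
[444.8  14.8 139.9] 85.05650459711565
((278.25006103515625, 219.88392639160156), (87.5957260131836, 90.52355194091797), 88.8016357421875) (232, 175, 93, 90) [443.5  17.   66. ]
[410.9  17.2  66. ] [476.5  16.7  66. ] [443.8  48.9  66. ] [443.2 -18.3  66. ]
```

Call:
{"fn": "arm_command", "kwargs": {
  "commands": "0 0 0 1 -1.2 15 1;0 0 0 0 0 22 1;0 0 0 0 0 22 1;0 0 0 0 0 20 1;0 0 0 0 0 15 1;0 0 0 0 0 10 1;0 0 0 0 0 6 1;0 0 0 0 0 4 1;0 0 0 0 0 0 1"
}}

```text
time_s: 22.5
tool_pos: [443.3, 16.0, 25.4]
tcp_rot: [-180.0, 0.0, 89.6]
contact_force: [-0.7, 0.5, 1.1]
width: 85.1
grasp_force: 0.0
```

Call:
{"fn": "arm_command", "kwargs": {
  "commands": "0 0 0 0 0 0 0.9;0 0 0 0 0 0 0.8;0 0 0 0 0 0 0.6;0 0 0 0 0 0 0.5;0 0 0 0 0 0 0.5;0 0 0 0 0 0 0.5;0 0 0 0 0 0 0.5;0 0 0 0 0 0 0.5",
  "grip_force": 35
}}

```text
time_s: 23.17
tool_pos: [443.9, 16.5, 26.6]
tcp_rot: [179.9, 0.0, 89.6]
contact_force: [0.5, -0.7, 6.7]
width: 65.2
grasp_force: 37.8
```

Call:
{"fn": "arm_command", "kwargs": {
  "commands": "0 0 0 0 0 -3 0.5;0 0 0 0 0 -6 0.5;0 0 0 0 0 -14 0.5;0 0 0 0 0 -20 0.5;0 0 0 0 0 -22 0.5;0 0 0 -8 7 -18 0.5;0 0 0 -16 14 -7 0.5;0 0 0 -22 18 0 0.5;0 0 0 -22 18 0 0.5;0 0 0 -22 18 0 0.5"
}}

```text
time_s: 24.0
tool_pos: [518.4, -75.0, 116.8]
tcp_rot: [180.0, 0.0, 89.7]
contact_force: [0.8, -0.0, -1.3]
width: 65.4
grasp_force: 39.6
```

Call:
{"fn": "arm_command", "kwargs": {
  "commands": "0 0 0 -22 18 0 0.5;0 0 0 -22 18 0 0.5;0 0 0 -22 18 0 0.5;0 0 0 -20 18 0 0.5;0 0 0 -14 13 0 0.5;0 0 0 -8 7 0 0.5;0 0 0 -4 4 0 0.5;0 0 0 0 0 0 0.5;0 0 0 0 0 0 0.5"
}}

```text
time_s: 24.75
tool_pos: [612.5, -185.1, 115.8]
tcp_rot: [-180.0, -0.0, 89.7]
contact_force: [-0.1, 0.5, -2.3]
width: 65.1
grasp_force: 39.6
```

```bash
python3 w.py l1;  python3 -c "
import pickle
f,s=pickle.load(open('l1.pkl','rb'));print(s['tool_pos'])"
```

```text
[ 612.47391915 -185.13928905  115.8446549 ]
```

View pics/l1.png

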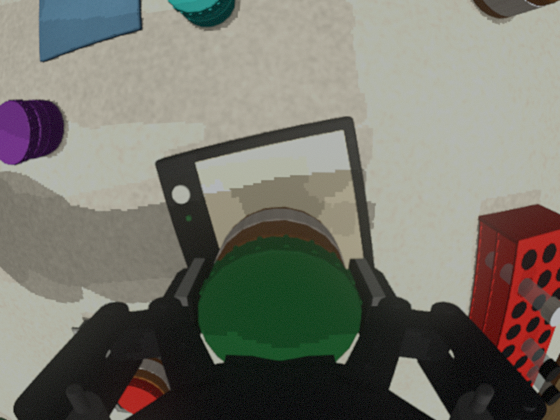

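The green jar is held upright over the light pad, lid at (279,300). The panel's far corners are at (196,160) and (348,130).

Run:
```python
import pickle
from h import *
np.set_printoptions(precision=1,suppress=True)
f,s=pickle.load(open("l1.pkl","rb"))
a,b=wonz(f,s,196,160,24),wonz(f,s,348,130,24);print(a,b,np.linalg.norm(a-b))
d=(b-a)/np.linalg.norm(b-a);n=np.array([d[1],-d[0],0]);print((a+b)/2+56*n)
```

```text
[ 550.6 -142.2   24. ] [ 661.8 -121.    24. ] 113.22260721889585
[ 616.7 -186.6   24. ]
```

Call:
{"fn": "arm_command", "kwargs": {
  "commands": "0 0 0 -2 3 12 0.5;0 0 0 0 0.5 18 0.5;0 0 0 0 0 16 0.5;0 0 0 0 0 12 0.5;0 0 0 0 0 7 0.5;0 0 0 0 0 4 0.5;0 0 0 0 0 1.5 0.5;0 0 0 0 0 0 0.5"
}}

```text
time_s: 25.47
tool_pos: [616.8, -188.2, 45.4]
tcp_rot: [180.0, -0.0, 89.7]
contact_force: [-0.1, 0.1, -2.4]
width: 65.0
grasp_force: 39.6
```

Call:
{"fn": "arm_command", "kwargs": {
  "commands": "0 0 0 0 0 0.5 0.5;0 0 0 0 0 0.5 0.5;0 0 0 0 0 0.5 0.5;0 0 0 0 0 0 0.5"
}}

```text
time_s: 25.8
tool_pos: [616.8, -188.4, 44.1]
tcp_rot: [180.0, 0.0, 89.6]
contact_force: [0.1, 0.3, -2.1]
width: 65.5
grasp_force: 39.6
```

Call:
{"fn": "arm_command", "kwargs": {
  "commands": "0 0 0 0 0 0.5 0.5;0 0 0 0 0 0.5 0.5;0 0 0 0 0 0.5 0.5;0 0 0 0 0 0 0.5"
}}

```text
time_s: 26.13
tool_pos: [616.7, -188.4, 42.7]
tcp_rot: [180.0, 0.0, 89.6]
contact_force: [-1.8, 0.8, 2.6]
width: 65.1
grasp_force: 40.2
```

Call:
{"fn": "arm_command", "kwargs": {
  "commands": "0 0 0 0 0 0.5 0.5;0 0 0 0 0 0 0.8;0 0 0 0 0 0 0.9;0 0 0 0 0 0 1;0 0 0 0 0 0 1;0 0 0 0 0 0 1;0 0 0 0 0 -6 1;0 0 0 0 0 -20 1;0 0 0 0 0 -30 1;0 0 0 0 0 -30 1"
}}

```text
time_s: 26.97
tool_pos: [616.0, -188.1, 128.5]
tcp_rot: [-179.9, -0.0, 89.7]
contact_force: [0.2, -1.6, 0.4]
width: 85.0
grasp_force: 0.0
```

Call:
{"fn": "arm_command", "kwargs": {
  "commands": "0 0 0 0 0 -25 1;0 0 0 0 0 -10 1;0 0 0 0 0 0 1;0 0 0 0 0 0 1;0 0 0 0 0 0 1"
}}

```text
time_s: 27.38
tool_pos: [615.8, -188.4, 161.5]
tcp_rot: [-179.9, -0.0, 89.7]
contact_force: [0.3, -0.5, -0.3]
width: 85.0
grasp_force: 0.0
```

```bash
python3 w.py l2
python3 - <<'E'
import pickle
from h import *
from bench import vision
np.set_printoptions(precision=1,suppress=True)
f,s=pickle.load(open("l2.pkl","rb"));print(s["tool_pos"],s["width"])
h=cv2.cvtColor(f["color"],cv2.COLOR_RGB2HSV)
k=cv2.inRange(h,(45,90,25),(78,255,255));k[:,:190]=0;k[:,375:]=0
c=max(cv2.findContours(k,0,1)[0],key=cv2.contourArea);e=cv2.fitEllipse(c);print("green",e,wonz(f,s,*e[0],82))
t=vision.grab_frame("top")
def g(n,b,lo,hi,z):
    c,e,_,a=blob(t["color"],b,lo,hi);print(n,c,a,onz(t,*c,z))
g("yellow",(130,215,180,265),(22,120,70),(35,255,255),104)
g("blue",(205,190,228,220),(105,120,30),(128,255,255),103)
g("red",(365,232,412,280),(0,130,40),(8,255,255),56)
d=pickle.load(open("f0.pkl","rb"))["top"]["color"]
for n,b in [("mortar",(198,255,235,292)),("bottle",(258,135,285,168))]:
    x,y,X,Y=b;print(n,cv2.absdiff(d[y:Y,x:X],t["color"][y:Y,x:X]).max())
E
```

```text
[ 615.8 -188.4  161.5] 84.96356512424465
green ((280.60418701171875, 220.59695434570312), (83.76792907714844, 87.19672393798828), 93.65603637695312) [ 616.1 -188.6   82. ]
yellow [150.7 241.2] 76.5 [487.9 387.4 104. ]
blue [213.9 201.1] 116.5 [619.6 196.8 103. ]Traceback (most recent call last):
  File "<stdin>", line 14, in <module>
  File "<stdin>", line 11, in g
  File "h.py", line 24, in blob
    c=max(cv2.findContours(m,cv2.RETR_EXTERNAL,cv2.CHAIN_APPROX_NONE)[0],key=cv2.contourArea)
ValueError: max() iterable argument is empty
```

Run:
```python
import pickle
from h import *
from bench import vision
np.set_printoptions(precision=1,suppress=True)
D=pickle.load(open("f0.pkl","rb"));t=vision.grab_frame("top");s=vision.grab_frame("side")
h=t["color"].astype(int);m=(((h[...,0]-h[...,1:].max(2))>25)*255).astype(np.uint8);m[:232]=0;m[280:]=0;m[:,:365]=0;m[:,412:]=0
n=cv2.connectedComponentsWithStats(m);print("red",n[2][1:],[onz(t,*c,56) for c in n[3][1:]])
for n,i,b in [("mortar",t,(198,255,235,292)),("bottle",t,(258,135,285,168)),("mortar",s,(295,295,342,345)),("bottle",s,(175,185,207,238))]:
    d=D["top" if i is t else "side"]["color"];x,y,X,Y=b;print(n,cv2.absdiff(d[y:Y,x:X],i["color"][y:Y,x:X]).mean())
cv2.imwrite("pics/side_end.png",s["color"][:,:,::-1])
```

```text
red [] []
mortar 17.712442171901632
bottle 14.362514029180696
mortar 7.333333333333333
bottle 6.015526729559748
```

Run:
```python
import pickle
from h import *
from bench import vision
np.set_printoptions(precision=1,suppress=True)
D=pickle.load(open("f0.pkl","rb"))
for v in("top","side"):
    i=vision.grab_frame(v);d=D[v]["color"];print(v,d.mean(),i["color"].mean())
    for n,b in ([("mortar",(198,255,235,292)),("bottle",(258,135,285,168))] if v=="top" else [("mortar",(295,295,342,345)),("bottle",(175,185,207,238))]):
        x,y,X,Y=b;r=cv2.matchTemplate(i["color"][y-8:Y+8,x-8:X+8],d[y:Y,x:X],cv2.TM_CCOEFF_NORMED);q=cv2.minMaxLoc(r);print(n,q[1],q[3])
    h=cv2.cvtColor(i["color"],cv2.COLOR_RGB2HSV);m=cv2.inRange((h[...,0].astype(int)+20)%180*1.0,10,28)&cv2.inRange(h[...,1],120,255)&cv2.inRange(h[...,2],25,255)
    st=cv2.connectedComponentsWithStats(m)
    for k,c in zip(st[2][1:],st[3][1:]):
        if k[4]>30: print("red?",k,onz(i,*c,56))
```

```text
top 107.34594954648526 116.20457199546485
mortar 0.9989702701568604 (8, 8)
bottle 0.9996947646141052 (8, 8)
red? [ 331  122   70   36 1057] [ 861.  -294.3   56. ]
red? [ 10 399  20  21 174] [-35.2 759.2  56. ]
side 86.36657029478458 89.1786649659864
mortar 0.9990427494049072 (8, 8)
bottle 0.9995096325874329 (8, 8)
red? [ 205  120   48   60 1619] [ 840.9 -256.8   56. ]
red? [353 154  20  15 229] [ 463.1 -369.4   56. ]
```

The bystanders have not moved, and red stands in the tray at (463,-369). The arm hides it in the top view. Handing in.

```bash
python3 -c "
from bench import ctrl
print(ctrl.close_job())"
```

```text
the job is handed in; nothing more can be done
None
```

The job is handed in at about 28 s on the robot's clock: by my last camera checks all four jars stand free in their places, with yellow about 4–7 mm off the pan's middle (15 mm allowed), and the bottle and mortar have not moved; the hand-in returned no verdict.

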